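Bung the tasting cask

ROBOT

A 7-joint arm with a two-finger parallel gripper is mounted at the origin on the work surface. World frame = base frame: x ahead of the robot, y to its left, z up, the work surface at z = 0. Lengths are in mm, angles in rad, forces in N, time in s.
With the tool pointing down it reaches from about 425 to 950 mm from the base axis. Payload 16.7 kg.
Tool frame: the origin (TCP) lies midway between the tips of the shut fingers; the grasp point (between the pads) lies 19 mm behind it; x points along the fingers, z is the direction in which the jaws open and shut, and the axes are right-handed (so a half turn about x gives the same grasp; the last joint's range is limited). The gripper opens to 94 mm and grips with 3 to 60 N. Pads are 16 mm wide; open, the fingers measure 119 mm over their backs; the gripper's body (75 mm by 177 mm) begins 78 mm behind the grasp point.
Start: joints at [1.121, 0.426, 0.074, 1.606, -0.034, 1.111, -0.067], TCP at [199.961, -644.661, 174.667] pointing down, gripper open.
Joint ranges: [-2.85, 2.85], [-0.5, 2.14], [-1.23, 1.37], [0.21, 2.46], [-1.02, 4.16], [0.16, 2.05], [-2.73, 2.73]. Speed limits (rad/s): [1.89, 1.89, 2.39, 2.39, 3.01, 3.01, 3.01].

INTERFACE

Orientations are given as a unit quaternion [w, x, y, z].
In Python, from station import env, kinematics, vision, job gives the robot as it stands. The module is installed in compiled form; this text tells all that it offers. Calls block until the motion is done:
- env.reach(position, orientation): joint-space move of the TCP to a pose.
- env.move_straight(position, speed=150, attitude=None, contact_N=None): straight line of the TCP; attitude=None keeps the orientation; speed is the mean speed in mm/s. With contact_N (N) it stops when the force on the tool has changed by that much, and returns True; else False.
- env.goto_joints(angles): joint-space move.
- env.move_gripper(opening, f_grip=None): finger opening in mm; f_grip is the grip in N (None keeps the last); returns when the fingers have stopped.
- env.wait(seconds).
- kinematics.solve_ik(position, orientation): joint angles nearest the present ones, or None.
- env.read_state(): the state.
- vision.camera(name): name is "scene" or "top" or "wrist"; returns the picture (400x640x3 uint8, red, green, blue); there is no depth.
- vision.camera_info(name): a dict with "fov_y" (degrees; the focal length in pixels is half the picture's height over the tangent of half this angle, whatever the lens; pixels are square), "cx", "cy" (the principal point, pixels), "extrinsics" (4x4, takes a point from camera to world coordinates); the wrist camera has in their place "mount" (4x4, takes a point from camera to tool coordinates, whose origin is the TCP and whose axes are the tool frame's). Camera axes: x right, y down, z forward; pixel columns grow to the right and rows downward; lengths in mm; the calibration is good to about 2 mm. A picture is of the moment at which its call begins: read the wrist's pose just before it. camera_info takes no time and is no camera call.
A pose or a line that the arm cannot do raises env.Unreachable and nothing moves.
- job.job_done(): hands the job in, once; it reports no verdict.
Trained networks look in the newest picture that a camera, given by its name, has taken for a name from the list of things; names that differ only in an ending like _2 or _b are one class to them, and where a whole thing is asked for, a point or a joint stands for the part that bears it (a point fixed in the world has none). Each returns a list of dicts, best first, with "p" (0 to 1); they miss things now and then, are a little off and sometimes report something else, mostly with a low value. They report only what shows in the picture. A call takes as long as a camera call. They do not tell look-alikes from the thing itself.
- vision.search_frame(camera, target): "point" ([column, row] as shares, 0 to 1, of the picture: columns of its width, rows of its height, amid what is visible of it).
The state is a dict: "t": time; "joint_positions": joint angles; "qd": joint speeds; "joint_torque": joint torques, N m; "tool_pos": TCP position; "tool_rot": TCP orientation; "wrist_force": force on the tool from outside, world axes, zero at the start; "ft_torque": the same for the moment, N m; "grip_width": finger opening in mm.
Only numpy, scipy, OpenCV 4.12 (cv2) and the standard library are available. Lean on these libraries where they do the work, as an engineer would, in place of code of your own. Each camera call takes 0.05 s, during which the arm holds its last target.

TASK

Close the little oak cask: take the plug with the tapered shank from the wooden stand, set it in the taper socket on top of the cask and let go. Then take the wooden driver and tap the plug down in two or more separate light taps, lifting off it between taps, until the lock ring inside has snapped down and it will go no deeper: firmly enough to lock it, but never with more than about 25 N. Stand the driver upright on its cork pad again and leave everything else alone.

Things in the scene. Friction and masses are not known exactly. Their poses are not given: they have to be found in the camera images.
- plug_mid (a point): Taper-shank plug, bare steel, 78 mm tall, upright, 0.14 to 0.26 kg, standing loose in one of the stand's holes, tip on the hole's floor. Point on its axis half-way up, 39 mm above its tip; z up its axis. Shank: 20 mm diameter at the tip, widening evenly to 32 mm at 40 mm up, straight from there to the head at 52 mm.
- plug_grip (a point): Middle of the taper plug's head, where to grip it, on its axis 65 mm above the tip. The head is a plain flat-topped cylinder, 36 mm diameter and 26 mm high; its top is 13 mm above this point.
- spare_mid (a point): The other plug in the stand, with a ball-shaped head (33 mm wide) and a straight shank (23 mm diameter): not wanted, leave it. 75 mm tall; point on its axis half-way up.
- stand: Dark wood block, fixed, 60 x 130 x 30 mm (x, y, z), origin at the centre of its underside. Two holes 30 mm wide and 20 mm deep at y = +35 and -35 mm on its own y axis; which plug is in which varies.
- collar (a point): Centre of the top plane of the steel collar (52 mm outside, 39 mm bore) on top of the cask, 174 mm above the counter, on the axis of the taper socket. z is up, y along the cask. In the collar sits a grey sleeve with the taper socket: 29 mm mouth, bore 24 mm long, open below, with the shank's taper.
- lock (a joint): The lock ring under the sleeve, out of sight, m: 0 not locked (at the start), 0.002 snapped fully down, locked. Pushed down, the plug and sleeve first slide 4 to 16 mm at 6 to 13 N and stay where left; then the sleeve meets the ring, which takes 14 to 17 N to move its 2 mm; below that is a hard stop where the force rises steeply.
- cask: The small oak cask, fixed, 140 mm thick, 200 mm long (y) in its cradle; origin under its middle on the counter. The sleeve's rim starts anywhere from 10 mm above to 12 mm below the collar's top, and the depth at which it locks differs by 10 mm from cask to cask: it must be felt. A plug set in it rests with its tip about 30 mm (+-2) below the rim.
- driver_mid (a point): The driver: a turned pale wooden tamper standing on its wide flat end, 112 mm tall, 0.25 to 0.46 kg. Point on its axis half-way up, 56 mm above its flat striking face at the bottom; z up its axis. Head 44 mm diameter up to 38 mm; round handle 26 mm diameter from 46 to 108 mm above the face: grip it 24 to 30 mm above this point.
- pad: Cork pad, fixed, 110 x 110 x 4 mm, origin at the centre of its underside; the driver stands on its middle at the start.
- wineglass: Stemmed glass, 175 mm tall, 72 mm wide, origin at its foot. Leave alone.
- tastecup: Shallow steel tasting cup, 84 mm wide, 26 mm high, origin under it. Leave alone.
- corkscrew: Folding corkscrew lying flat, 115 mm long, 16 mm high. Leave alone.
- corkstop: Cork lying on its side, 42 mm long, 24 mm diameter. Leave alone.
Things that resemble listed ones, but are neither listed nor needed, are in the scene too. What is shaped like the part that bears plug_mid but blue or yellow is not meant.

How it is judged:
By the outcome, as a careful person would: the job done as asked, in the order asked, and still so for the second after the job is handed in, with the robot touching nothing.
It also fails if it takes over 72 s, if anything falls off the work surface, if the arm or the gripper's body presses on something with over 40 N, if the wrist force passes 120 N, or if a joint passes its speed limit or range.

## Working session

There is one attempt and no reset: what is moved stays moved. The work goes in short steps, each a Python script; the robot and the scene stay as the last script left them, time stands still between calls to the robot, and variables do not carry over. Pictures are saved under pics/ and viewed, and the job is handed in when it is done.

```bash
mkdir -p pics
python3 - <<'E'
from station import env,kinematics,vision,job
import cv2
for n in("scene","top","wrist"):
    im=vision.camera(n); cv2.imwrite(f"pics/{n}0.png",im[:,:,::-1]); 
    i=vision.camera_info(n); print(n,i)
s=env.read_state(); print(s)
E
```

```text
scene {'fov_y': 53.74702674192813, 'cx': 320.1717148476293, 'cy': 199.59886464633408, 'extrinsics': array([[ 5.46309850e-01,  7.06578077e-01, -4.49769906e-01,
         9.40084316e+02],
       [ 8.37549008e-01, -4.55994484e-01,  3.00966261e-01,
        -2.52740961e+02],
       [ 7.56356566e-03, -5.41125171e-01, -8.40908046e-01,
         7.84565194e+02],
       [ 0.00000000e+00,  0.00000000e+00,  0.00000000e+00,
         1.00000000e+00]])}
top {'fov_y': 43.73759209749498, 'cx': 314.5747775851837, 'cy': 200.754797793042, 'extrinsics': array([[ 2.44870988e-02, -9.97687761e-01,  6.33996402e-02,
         4.94610128e+02],
       [-9.99515915e-01, -2.56507751e-02, -1.76060853e-02,
        -1.74585124e+01],
       [ 1.91916257e-02, -6.29378274e-02, -9.97832908e-01,
         1.29888476e+03],
       [ 0.00000000e+00,  0.00000000e+00,  0.00000000e+00,
         1.00000000e+00]])}
wrist {'fov_y': 63.541897564701976, 'cx': 320.28151435633754, 'cy': 196.92248709550816, 'mount': array([[-1.13671859e-04, -2.65935238e-01,  9.63990890e-01,
        -2.10553042e+02],
       [-2.31844464e-04, -9.63990863e-
[... 216 characters left out ...]
)}
{'t': 0.15, 'joint_positions': array([ 1.12049529,  0.42658281,  0.07382694,  1.60644819, -0.03410113,
        1.1107892 , -0.06709033]), 'qd': array([-0.00039746, -0.00184311,  0.00206047, -0.00191311, -0.00188212,
        0.00025257,  0.0005792 ]), 'joint_torque': array([ 4.57898699e-03, -9.36270905e+01,  3.66928183e+00, -4.54421389e+01,
       -4.87849710e-02,  1.80136581e-02,  1.04192097e-04]), 'tool_pos': array([ 199.87962051, -644.34640943,  174.14451356]), 'tool_rot': array([ 0.56898764,  0.41962659,  0.56955926, -0.41924794]), 'wrist_force': array([-0.68313272,  0.53100704,  0.31528424]), 'ft_torque': array([ 0.02950991, -0.01278617, -0.04089761]), 'grip_width': 93.56975509284939}
```

View pics/scene0.png

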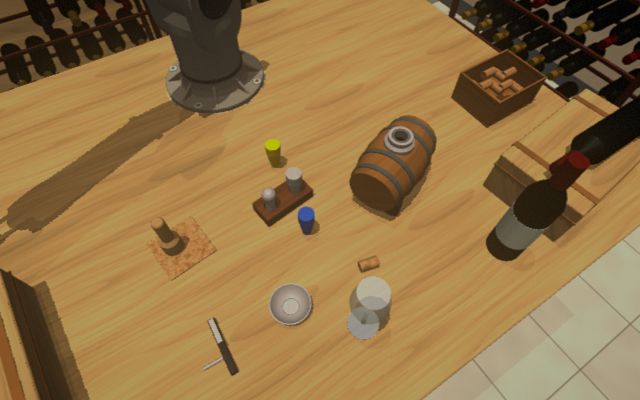

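View pics/top0.png

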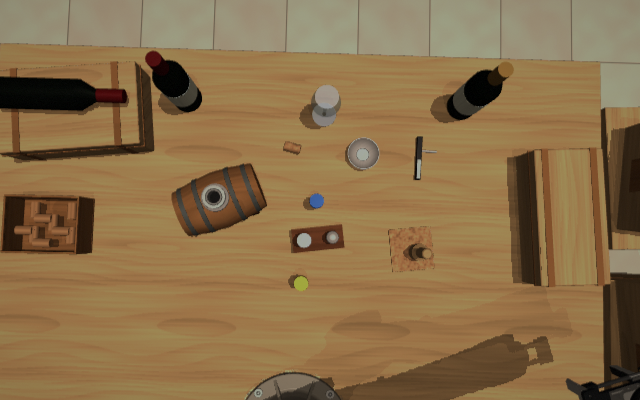

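View pics/wrist0.png

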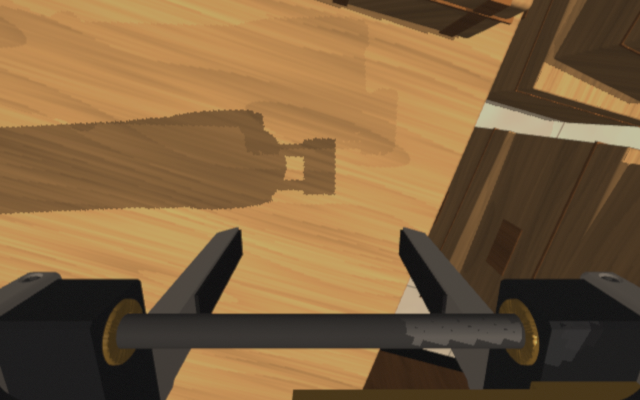

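```bash
cat > h.py <<'E'
from station import env,kinematics,vision,job
import numpy as np,cv2
from scipy.spatial.transform import Rotation as R
def info(n):
    i=vision.camera_info(n); f=200/np.tan(np.radians(i['fov_y']/2)); return i,f
def rotm(q): return R.from_quat(np.roll(q,-1)).as_matrix()
def quat(M): return np.roll(R.from_matrix(M).as_quat(),1)
def ext(n,st=None):
    i,f=info(n)
    if n!='wrist': return i['extrinsics'],f,i['cx'],i['cy']
    T=np.eye(4);T[:3,:3]=rotm(st['tool_rot']);T[:3,3]=st['tool_pos'];return T@i['mount'],f,i['cx'],i['cy']
def ray(n,px,st=None):
    E,f,cx,cy=ext(n,st); d=E[:3,:3]@np.array([(px[0]-cx)/f,(px[1]-cy)/f,1]);return E[:3,3],d/np.linalg.norm(d)
def atz(n,px,z,st=None):
    o,d=ray(n,px,st);return o+d*(z-o[2])/d[2]
def tri(rays):
    A=sum(np.eye(3)-np.outer(d,d) for o,d in rays);b=sum((np.eye(3)-np.outer(d,d))@o for o,d in rays);p=np.linalg.solve(A,b)
    return p,[np.linalg.norm((np.eye(3)-np.outer(d,d))@(p-o)) for o,d in rays]
def proj(n,P,st=None):
    E,f,cx,cy=ext(n,st);c=np.linalg.inv(E)@np.append(P,1);return np.array([cx+f*c[0]/c[2],cy+f*c[1]/c[2]])
def down(a):
    # jaw axis z at world angle a, x down
    z=np.array([np.cos(a),np.sin(a),0]);x=np.array([0,0,-1.]);return quat(np.column_stack([x,np.cross(z,x),z]))
def crop(im,c,w,h,k,name):
    x,y=int(c[0]-w/2),int(c[1]-h/2);x=max(x,0);y=max(y,0)
    cv2.imwrite(name,cv2.resize(im[y:y+h,x:x+w,::-1],None,fx=k,fy=k,interpolation=cv2.INTER_CUBIC));print(name,'origin',x,y,'scale',k)
E
python3 - <<'E'
from h import *
a=vision.camera("scene");b=vision.camera("top")
for t in("plug_mid","plug_grip","spare_mid","stand","collar","cask","driver_mid","pad","wineglass","tastecup"):
    for n in("scene","top"):
        print(t,n,[(np.round(np.array(r['point'])*[640,400],1).tolist(),round(r['p'],2)) for r in vision.search_frame(n,t)[:4]])
crop(b,(318,240),100,75,8,"pics/t_stand.png");crop(b,(215,200),100,75,8,"pics/t_cask.png");crop(b,(412,250),100,75,8,"pics/t_pad.png")
crop(a,(284,190),100,75,8,"pics/s_stand.png");crop(a,(395,160),100,75,8,"pics/s_cask.png");crop(a,(175,240),100,75,8,"pics/s_pad.png")
print(env.read_state()['t'])
E
```

```text
plug_mid scene [([306.1, 216.0], 0.95), ([273.0, 152.1], 0.9), ([291.2, 178.3], 0.74), ([284.8, 202.0], 0.64)]
plug_mid top [([316.9, 197.0], 0.56), ([305.1, 241.5], 0.46), ([299.0, 284.1], 0.43)]
plug_grip scene [([303.7, 219.3], 0.9), ([294.9, 180.2], 0.77), ([276.2, 152.8], 0.63), ([368.5, 306.0], 0.27)]
plug_grip top [([301.8, 285.2], 0.67), ([319.2, 198.4], 0.51), ([364.4, 151.9], 0.44)]
spare_mid scene [([268.9, 202.8], 0.53)]
spare_mid top [([418.2, 156.0], 0.53), ([330.6, 238.2], 0.42)]
stand scene [([283.5, 203.1], 0.83)]
stand top [([320.2, 242.9], 0.63)]
collar scene [([393.5, 166.1], 0.57)]
collar top [([216.8, 201.8], 0.84)]
cask scene [([391.6, 165.4], 0.81), ([222.8, 352.8], 0.44)]
cask top [([219.6, 201.8], 0.92)]
driver_mid scene [([167.9, 237.5], 0.85)]
driver_mid top [([417.6, 250.9], 0.76), ([293.8, 147.2], 0.64)]
pad scene [([223.7, 351.6], 0.6), ([185.6, 250.1], 0.55)]
pad top [([408.2, 248.3], 0.87)]
wineglass scene [([368.5, 307.4], 0.7)]
wineglass top [([324.6, 101.9], 0.85)]
tastecup scene [([292.0, 301.7], 0.7)]
tastecup top [([363.8, 152.2], 0.59)]
pics/t_stand.png origin 268 202 scale 8
pics/t_cask.png origin 165 162 scale 8
pics/t_pad.png origin 362 212 scale 8
pics/s_stand.png origin 234 152 scale 8
pics/s_cask.png origin 345 122 scale 8
pics/s_pad.png origin 125 202 scale 8
1.25
```

View pics/t_stand.png

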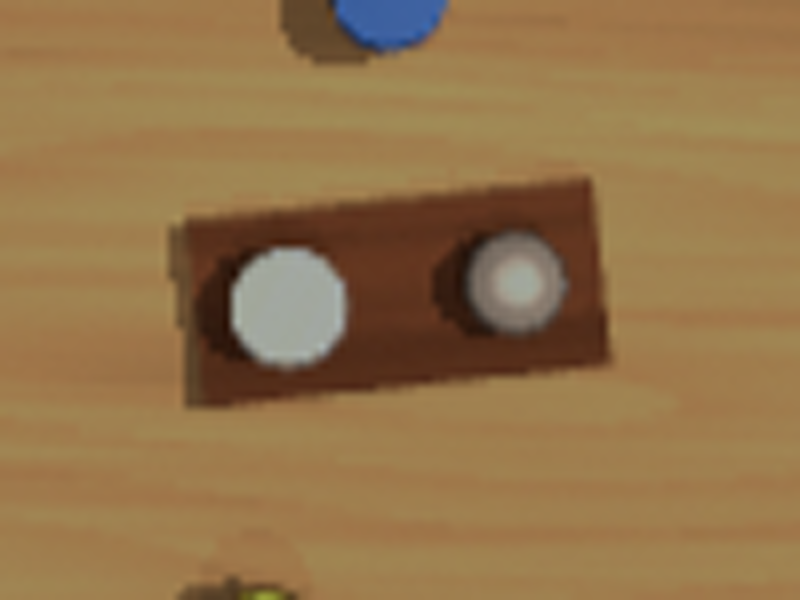

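View pics/s_stand.png

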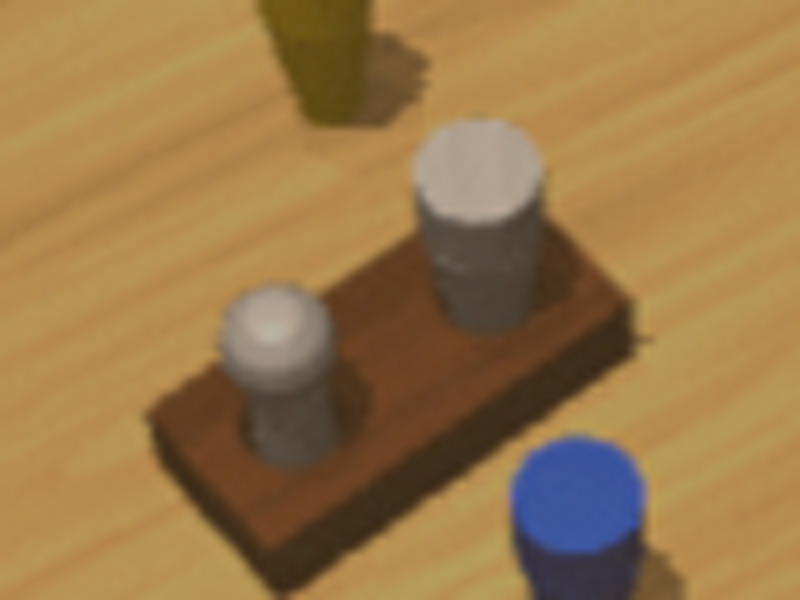

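View pics/t_cask.png

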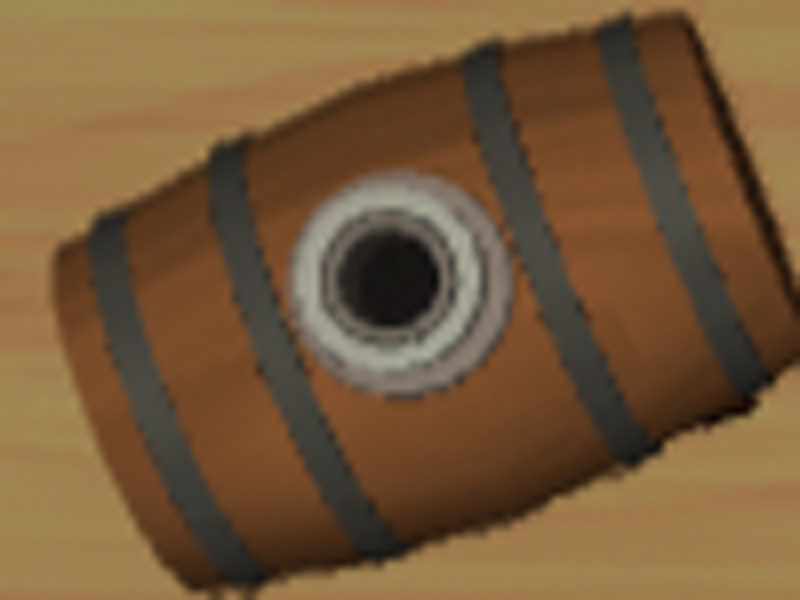

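View pics/s_cask.png

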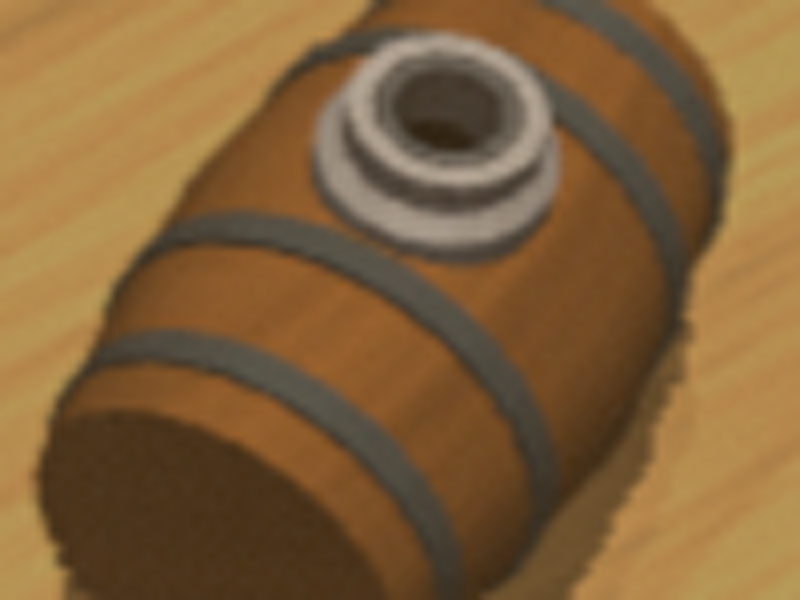

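View pics/t_pad.png

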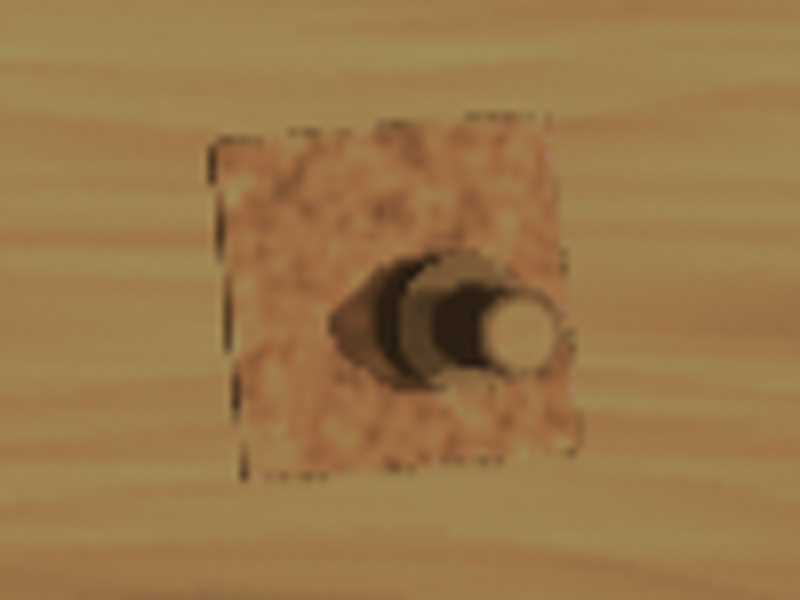

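View pics/s_pad.png

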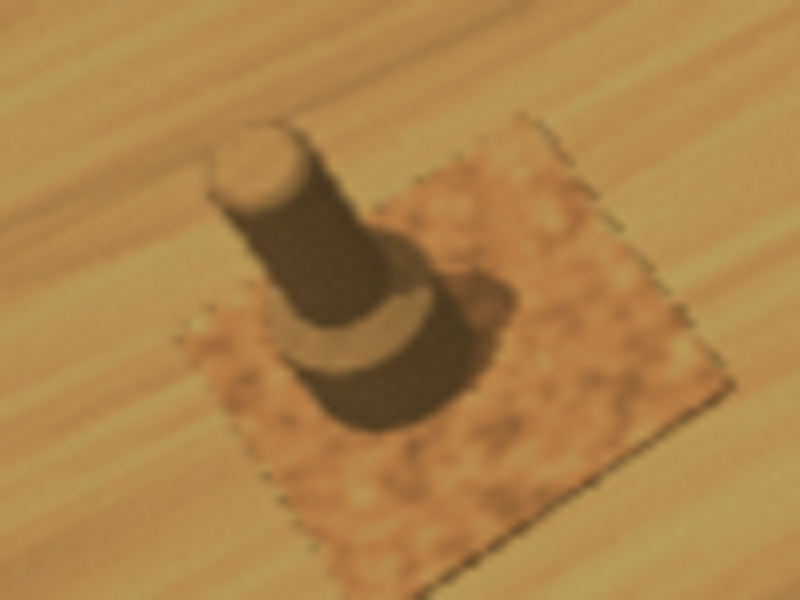

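Run:
```python
from h import *
def c(o,p): return (o[0]+(p[0]+.5)/8-.5,o[1]+(p[1]+.5)/8-.5)
T={'plug':((268,202),(289,307),(234,152),(478,171),88),'spare':((268,202),(517,282),(234,152),(275,335),69),
'collar':((165,162),(390,276),(345,122),(449,110),174),'driver':((362,212),(519,333),(125,202),(259,166),116)}
for k,(o1,p1,o2,p2,z) in T.items():
    a,b=c(o1,p1),c(o2,p2)
    print(k,np.round(atz('top',a,z),1),np.round(atz('scene',b,z),1),[np.round(v,1) for v in tri([ray('top',a),ray('scene',b)])])
for p,z in(((188,218),30),((590,180),30),((608,360),30),((190,405),30)): print('stand',np.round(atz('top',c((268,202),p),z),1))
for p in((215,140),(553,118),(578,455),(243,478)): print('pad',np.round(atz('top',c((362,212),p),4),1))
for n,p in(('blue',(317,201)),('yellow',(301,283)),('glass',(326,97))):print(n,atz('top',p,75))
```

```text
plug [475.8 -14.8  88. ] [477.4 -14.9  88. ] [array([475.9, -14.5,  86. ]), array([0.3, 0.3])]
spare [484.9 -84.7  69. ] [482.4 -83.4  69. ] [array([484.9, -84.4,  73. ]), array([0.1, 0.1])]
collar [570.8 191.3 174. ] [571.6 191.1 174. ] [array([571. , 191.6, 173.2]), array([0.2, 0.2])]
driver [ 451.9 -306.9  116. ] [ 455.  -307.5  116. ] [array([ 451.8, -307.9,  111.6]), array([0., 0.])]
stand [502.3  18.1  30. ]
stand [ 517.5 -109.4   30. ]
stand [ 460.6 -116.3   30. ]
stand [443.2  15.9  30. ]
pad [ 508.  -234.3    4. ]
pad [ 517.9 -344.7    4. ]
pad [ 409.  -353.9    4. ]
pad [ 399.1 -245.     4. ]
blue [571.92135585 -45.03702597  75.        ]
yellow [370.93177806 -10.91989771  75.        ]
glass [832.44436734 -61.20513036  75.        ]
```

Run:
```python
from h import *
for nm,p in(('plug',(476,-14.5,200)),('collar',(571,191.4,280)),('driver',(452,-307.5,180))):
    for a in np.arange(0,6.28,np.pi/4):
        q=kinematics.solve_ik(np.array(p),down(a+.12)); print(nm,round(a+.12,2),None if q is None else np.round(q,2))
env.move_gripper(62)
q=down(.12) 
env.reach([476,-14.5,190],down(.12))
st=env.read_state();im=vision.camera("wrist");cv2.imwrite("pics/w1.png",im[:,:,::-1])
print(st['t'],st['tool_pos'],st['wrist_force'],st['grip_width'],proj('wrist',[475.9,-14.5,88],st),proj('wrist',[484.7,-84,85],st))
```

```text
plug 0.12 [ 0.49  0.12 -0.64  1.98  0.08  1.07 -0.06]
plug 0.91 [ 0.55  0.13 -0.7   1.97  0.09  1.07  0.72]
plug 1.69 [ 0.64  0.14 -0.8   1.97  0.11  1.08  1.48]
plug 2.48 [ 0.84  0.18 -1.03  1.96  0.18  1.09  2.21]
plug 3.26 None
plug 4.05 [ 0.32  0.1  -0.45  1.98  0.05  1.07 -2.39]
plug 4.83 [ 0.39  0.11 -0.53  1.98  0.06  1.07 -1.61]
plug 5.62 [ 0.43  0.11 -0.57  1.98  0.07  1.07 -0.83]
collar 0.12 [ 0.33  0.38 -0.99  1.6   0.32  1.34 -0.59]
collar 0.91 [ 0.31  0.37 -0.97  1.6   0.31  1.34  0.21]
collar 1.69 [ 0.31  0.37 -0.96  1.6   0.31  1.34  1.  ]
collar 2.48 [ 0.35  0.39 -1.03  1.6   0.34  1.35  1.76]
collar 3.26 [ 0.35  0.39 -1.03  1.6   0.34  1.35  2.54]
collar 4.05 [-1.21  0.35  1.02  1.68 -0.31  1.28 -2.36]
collar 4.83 [ 0.28  0.35 -0.91  1.6   0.29  1.33 -2.13]
collar 5.62 [ 0.32  0.38 -0.98  1.6   0.32  1.34 -1.37]
driver 0.12 [ 0.79  0.23 -0.36  1.87  0.09  1.05  0.51]
driver 0.91 [ 0.89  0.25 -0.47  1.86  0.13  1.06  1.27]
driver 1.69 [ 0.99  0.27 -0.6   1.86  0.17  1.07  2.01]
driver 2.48 [ 1.31  0.37 -1.02  1.84  0.35  1.12  2.64]
driver 3.26 [ 0.34  0.21  0.16  1.9  -0.04  1.04 -2.5 ]
driver 4.05 [ 0.45  0.21  0.04  1.89 -0.01  1.04 -1.75]
driver 4.83 [ 0.53  0.22 -0.06  1.89  0.02  1.04 -0.99]
driver 5.62 [ 0.66  0.22 -0.21  1.88  0.05  1.05 -0.24]
4.3667 [476.12399135 -15.40100299 189.89040597] [-0.46096168 -0.85667432 -0.54699939] 62.031882651350664 [320.03371648 188.59835603] [320.58465963 251.9326184 ]
```

View pics/w1.png

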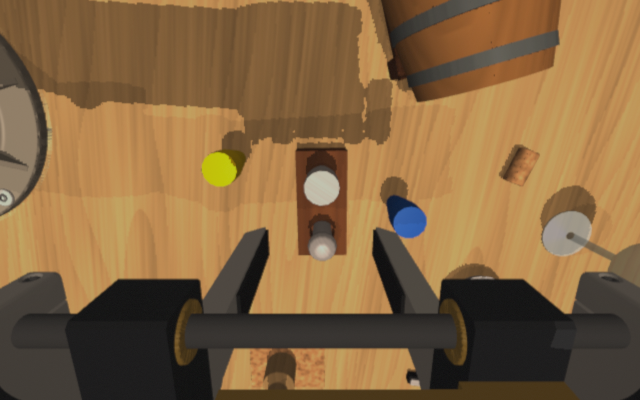

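The wrist view shows the bare-steel flat-headed plug at (321,188), within 2 px of the prediction; ball-head spare (321,247), yellow (219,169), and blue (408,220) are the rejected look-alikes. Now grasp it.

Run:
```python
from h import *
c=env.move_straight([476.5,-14.5,59],speed=120,contact_N=12)
print(c,env.read_state()['tool_pos'])
env.move_gripper(25,f_grip=35)
s0=env.read_state();print(s0['t'],s0['tool_pos'],s0['grip_width'],s0['wrist_force'])
env.move_straight([476.5,-14.5,180],speed=150)
s=env.read_state();im=vision.camera("scene");crop(im,(300,150),160,120,5,"pics/s2.png")
print(s['t'],s['tool_pos'],s['grip_width'],s['wrist_force'])
```

```text
False [477.00134048 -14.47644747  59.62019258]
6.4 [476.49312019 -14.46893018  58.99578761] 24.994914831098026 [ 0.39792893  0.77900389 -0.12310812]
pics/s2.png origin 220 90 scale 5
7.3583 [475.99071195 -14.53531195 179.21544735] 25.145015128239365 [-0.67483682  0.46774054  0.04198461]
```

View pics/s2.png

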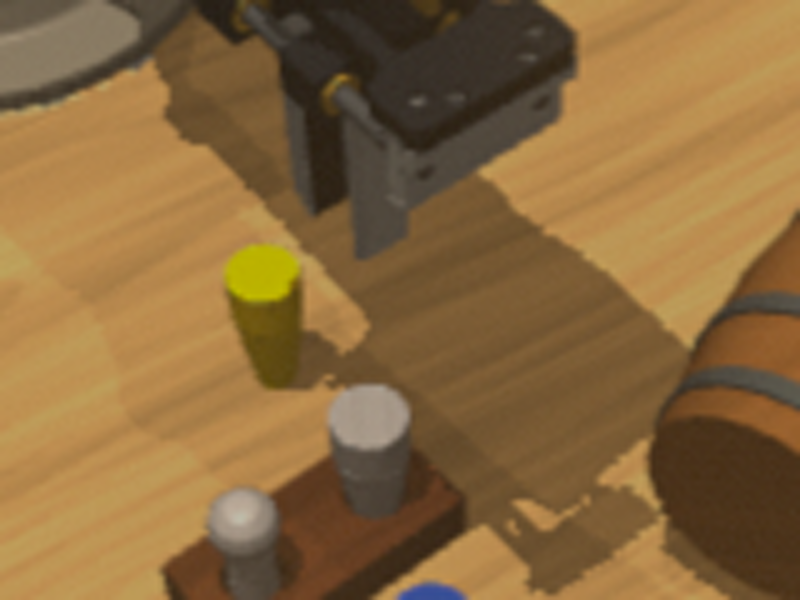

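Run:
```python
from h import *
s=env.read_state();im=vision.camera("wrist");cv2.imwrite("pics/w3.png",im[:,:,::-1])
im=vision.camera("top");crop(im,(310,230),160,120,5,"pics/t3.png")
print(proj('scene',s['tool_pos']),proj('top',s['tool_pos']),proj('wrist',[476,-14.5,88],s))
print(rotm(s['tool_rot']),s['joint_positions'])
```

```text
pics/t3.png origin 230 170 scale 5
[290.86167533 145.13415263] [303.46037028 240.52211903] [320.35735285 192.24533514]
[[-1.48841594e-03 -1.19794426e-01  9.92797603e-01]
 [ 2.21018114e-04  9.92798639e-01  1.19794882e-01]
 [-9.99998868e-01  3.97730865e-04 -1.45122058e-03]] [ 0.48837773  0.14307418 -0.63935256  1.99969832  0.09887032  1.0304087
 -0.07709196]
```

View pics/w3.png

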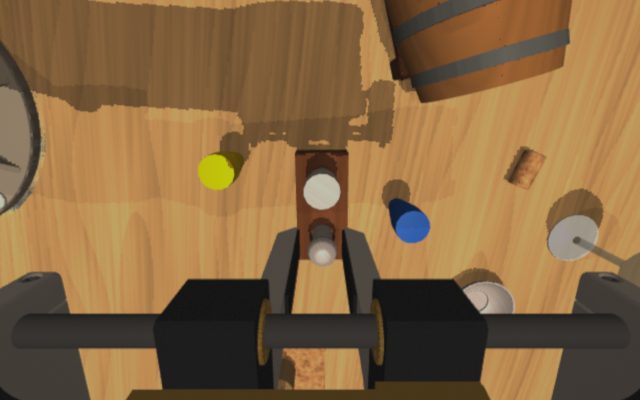

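View pics/t3.png

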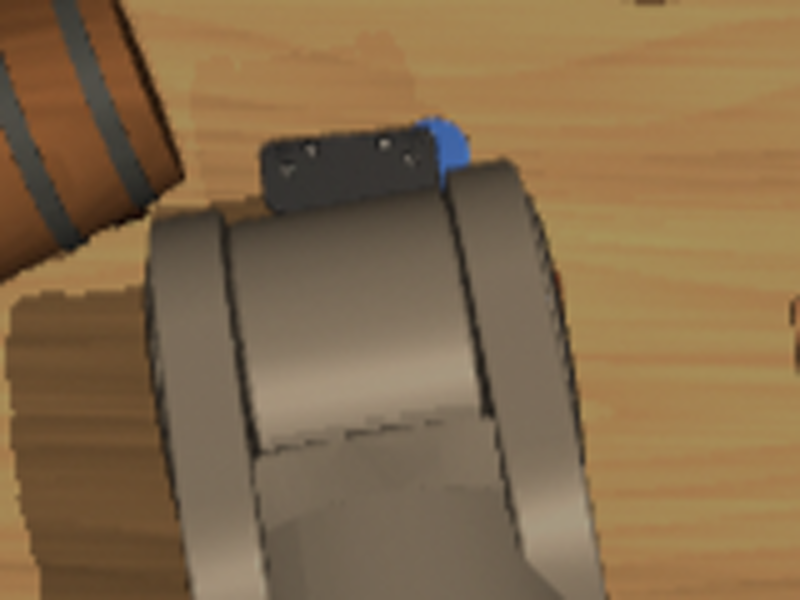

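Grasp missed: the jaws closed freely to 25 mm and the plug still stands. The fingertips in the scene picture appear higher than the nominal TCP, so I measure where they really are.

Run:
```python
from h import *
env.move_gripper(0)
s=env.read_state();w=vision.camera("wrist");crop(w,(320,240),160,100,5,"pics/w4.png")
im=vision.camera("scene");crop(im,(292,135),80,60,10,"pics/s4.png")
print(s['t'],s['tool_pos'],s['grip_width'],proj('scene',s['tool_pos']),proj('wrist',s['tool_pos'],s))
M=rotm(s['tool_rot'])
for k in(0,20,35,50): 
  P=s['tool_pos']-M[:,0]*k; print(k,proj('scene',P),proj('wrist',P+M[:,1]*8,s))
```

```text
pics/w4.png origin 240 190 scale 5
pics/s4.png origin 252 105 scale 10
8.0667 [476.51308342 -14.50520179 180.01053753] 0.18070977566401716 [290.9972188  145.02369439] [319.87261415 225.18782918]
0 [290.9972188  145.02369439] [319.86601244 214.21789467]
20 [290.43878892 138.2994842 ] [319.78518965 224.32481747]
35 [290.00372936 133.0608105 ] [319.71368359 233.26667993]
50 [289.55396841 127.6451133 ] [319.63024919 243.70018559]
```

View pics/w4.png

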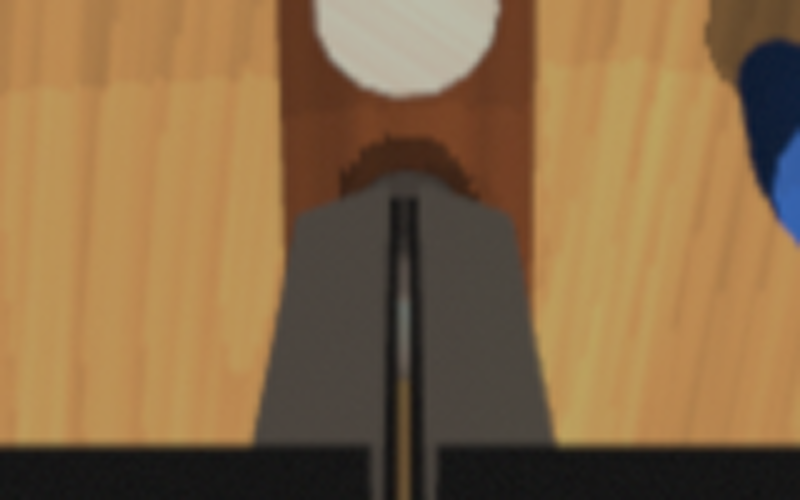

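View pics/s4.png

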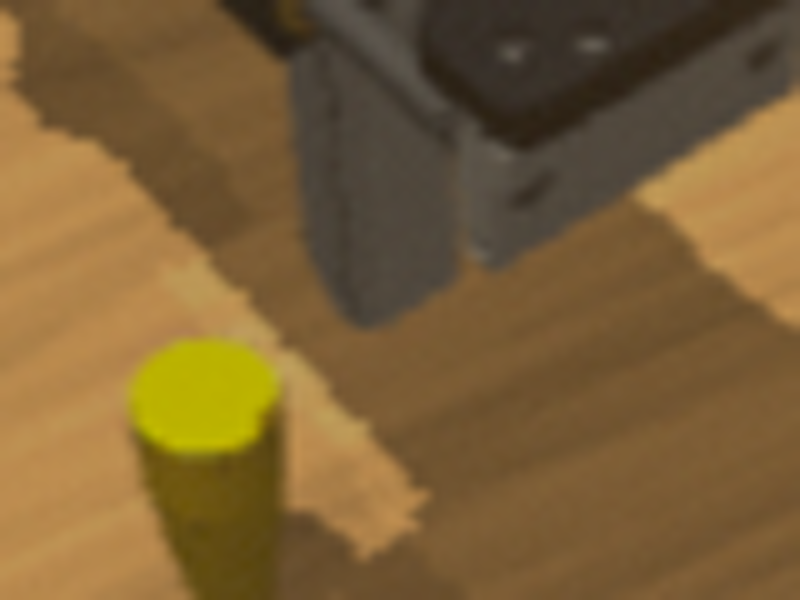

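The closed fingertips show at scene (290,131), where the nominal TCP projects to (291,145). The finger spacing in the wrist picture agrees with this. The real tips sit about 36 mm short of the reported TCP, so I go that much lower, guarded by contact.

Run:
```python
from h import *
env.move_gripper(74)
env.move_straight([476.0,-14.5,60],speed=200,contact_N=8)
c=env.move_straight([476.0,-14.5,24],speed=60,contact_N=6)
s=env.read_state();print(c,s['t'],s['tool_pos'],s['wrist_force'])
im=vision.camera("scene");crop(im,(292,175),80,60,10,"pics/s5.png")
```

```text
False 10.8667 [476.05063507 -14.34663744  24.00502743] [ 0.78337526 -0.21827891 -0.19294603]
pics/s5.png origin 252 145 scale 10
```

View pics/s5.png

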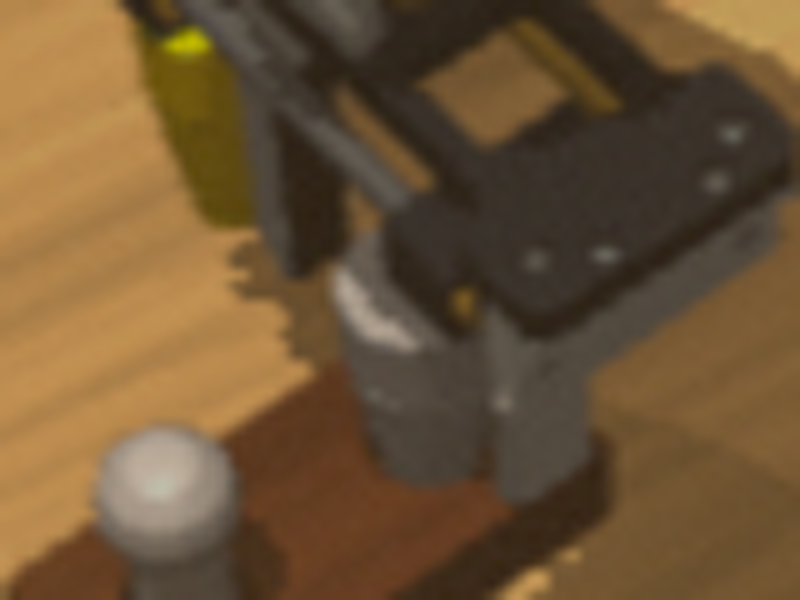

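Run:
```python
from h import *
s=env.read_state();M=rotm(s['tool_rot'])
for k in(20,28,36,44): print(k,proj('scene',s['tool_pos']-M[:,0]*k+M[:,2]*37-M[:,1]*8)) 
env.move_gripper(20,f_grip=40)
s=env.read_state();print(s['t'],s['grip_width'],s['wrist_force'],s['tool_pos'])
```

```text
20 [301.54278668 196.21841127]
28 [301.42666734 194.24644972]
36 [301.30875551 192.24404771]
44 [301.18900935 190.21049489]
11.6167 34.301641377038585 [0.24545273 0.1170222  1.30122448] [476.08964373 -14.46085194  24.04679266]
```

Run:
```python
from h import *
env.move_straight([476.0,-14.5,200],speed=200)
s=env.read_state();print(s['t'],s['grip_width'],s['wrist_force'],s['tool_pos'])
im=vision.camera("scene");crop(im,(290,135),80,60,10,"pics/s6.png")
w=vision.camera("wrist");crop(w,(320,220),160,120,5,"pics/w6.png")
```

```text
12.65 34.55284624512328 [-0.1195374   0.14834703 -2.20424091] [475.31493613 -14.55933141 198.99996963]
pics/s6.png origin 250 105 scale 10
pics/w6.png origin 240 160 scale 5
```

View pics/s6.png

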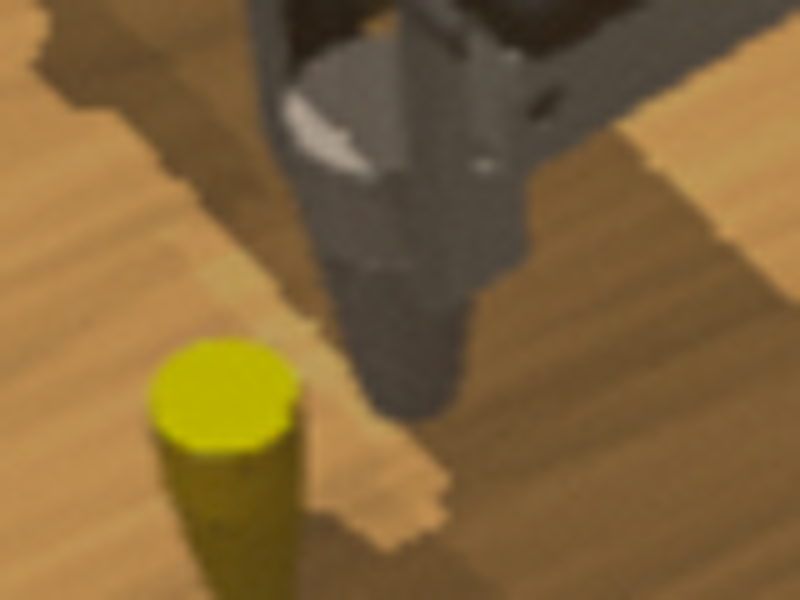

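View pics/w6.png

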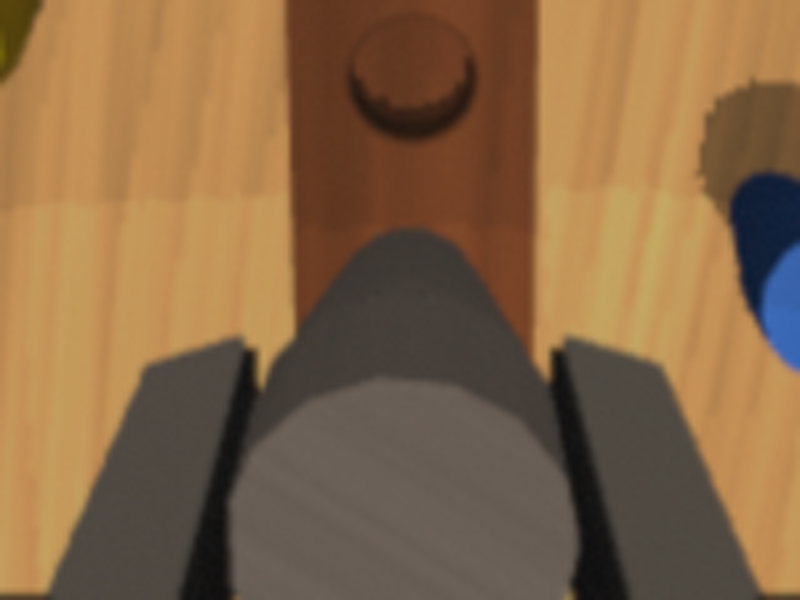

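Run:
```python
from h import *
s=env.read_state();M=rotm(s['tool_rot'])
P=s['tool_pos']+[0,0,-14];print(proj('scene',P),proj('wrist',P,s),proj('scene',P+[0,0,78]),proj('wrist',P+[0,0,78],s))
# IK options at collar, choose orientation for view etc.
for a in(.12,.5,.91,1.69): print(a,np.round(kinematics.solve_ik(np.array([571,191.4,250]),down(a)),2))
```

```text
[290.57786843 143.02424664] [319.95771519 218.54204772] [288.20358856 114.71338122] [319.31278688 269.67715402]
0.12 [ 0.18  0.34 -0.78  1.65  0.25  1.26 -0.52]
0.5 [ 0.2   0.35 -0.81  1.65  0.26  1.26 -0.16]
0.91 [ 0.23  0.36 -0.84  1.64  0.28  1.27  0.24]
1.69 [ 0.28  0.38 -0.92  1.64  0.31  1.28  0.99]
```

Run:
```python
from h import *
env.move_straight([476,-14.5,250],speed=250)
env.reach([571,191.4,245],down(.5))
env.move_straight([571,191.4,218],speed=80)
s=env.read_state();print(s['t'],s['grip_width'],s['wrist_force'],s['tool_pos'])
im=vision.camera("scene");crop(im,(400,125),80,60,10,"pics/s7.png")
w=vision.camera("wrist");crop(w,(320,220),160,120,5,"pics/w7.png")
P=s['tool_pos']+[0,0,-14];print(proj('scene',P),proj('wrist',P,s),proj('scene',[571,191.4,174]),proj('wrist',[571,191.4,174],s))
```

```text
14.4917 34.63537763991728 [-0.40988327  0.18280162 -1.46467989] [570.83306367 191.04572523 217.66035056]
pics/s7.png origin 360 95 scale 10
pics/w7.png origin 240 160 scale 5
[403.08642104 125.02045957] [319.38837444 218.30966561] [400.61923136 135.08037079] [319.94047506 206.21027697]
```

View pics/s7.png

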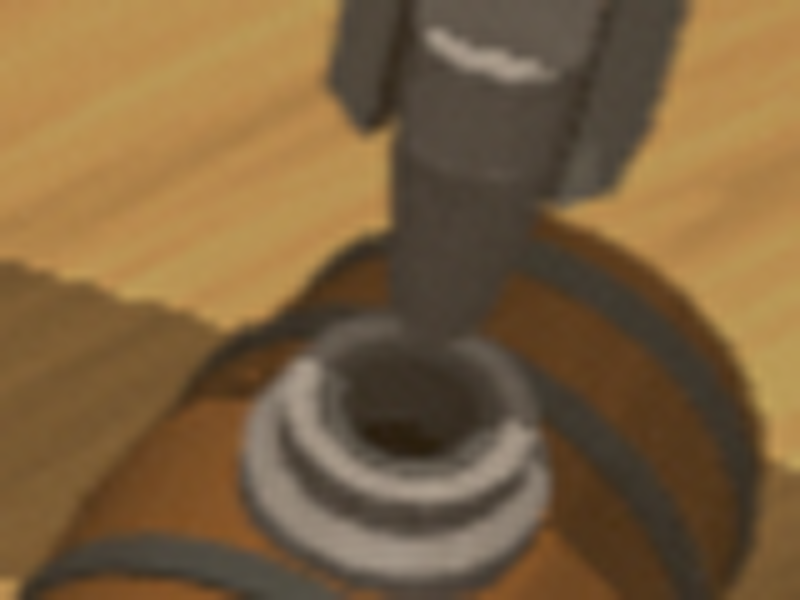

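View pics/w7.png

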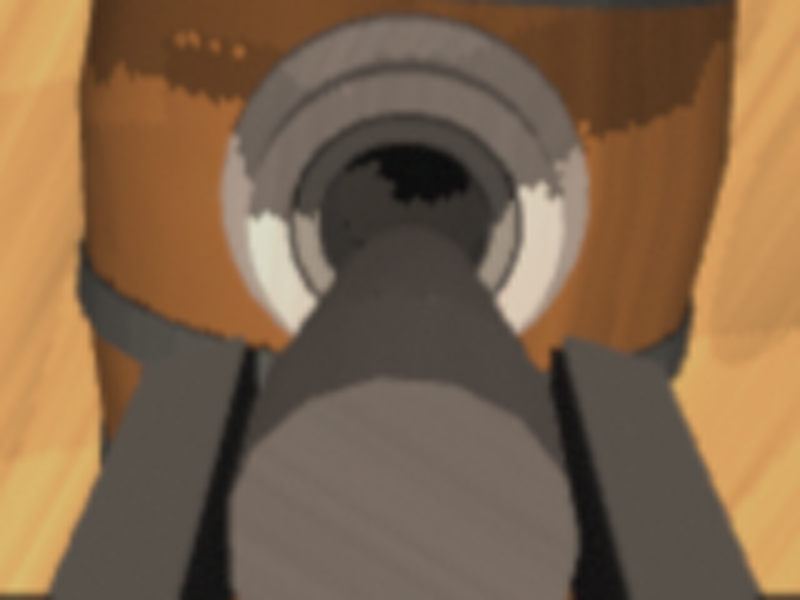

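Run:
```python
from h import *
c=env.move_straight([571,191.4,172],speed=60,contact_N=3)
print(c,env.read_state()['tool_pos'])
if not c: c=env.move_straight([571,191.4,140],speed=15,contact_N=3)
env.wait(.15)
s=env.read_state();print(c,s['t'],s['grip_width'],s['wrist_force'],s['ft_torque'],s['tool_pos'])
im=vision.camera("scene");crop(im,(400,130),80,60,10,"pics/s8.png")
```

```text
False [571.18190355 191.56501853 172.30865281]
True 16.7917 34.543599720880486 [ 1.78527287  2.27132817 -0.59992064] [ 0.56159907 -0.5312582  -0.02258273] [570.53307544 191.58588672 156.20618764]
pics/s8.png origin 360 100 scale 10
```

View pics/s8.png

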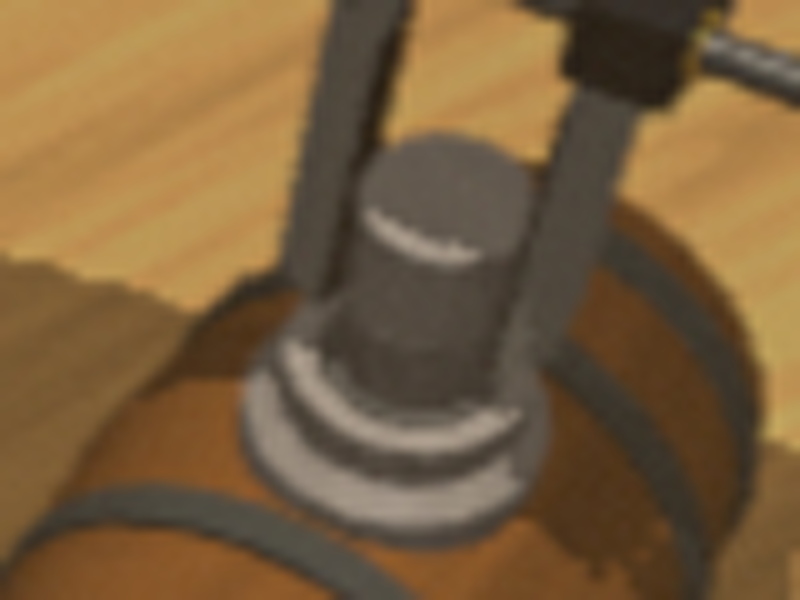

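Run:
```python
from h import *
def p(l):
    s=env.read_state();print(l,round(s['t'],2),np.round(s['wrist_force'],2),np.round(s['tool_pos'],2));return s
s=p('0')
for i in range(3):
    env.move_straight(np.array([571.6+.5*i,192.2+.6*i,156.2]),speed=10);s=p(i)
    if np.hypot(*s['wrist_force'][:2])<1.3:break
t=s['tool_pos'];c=env.move_straight([t[0],t[1],146],speed=10,contact_N=3.5);env.wait(.1);p(c)
```

```text
0 16.84 [ 2.41  3.37 -1.12] [570.55 191.6  156.26]
0 17.15 [-5.53 -1.3   4.05] [570.76 191.75 156.07]
1 17.4 [-8.41 -3.71  7.08] [570.81 191.84 155.91]
2 17.65 [-10.07  -6.52   6.44] [570.86 191.92 155.67]
True 18.3 [-0.4   0.56  4.89] [570.54 191.77 151.93]
```

Run:
```python
from h import *
env.move_gripper(60)
s=env.read_state();print(s['t'],s['wrist_force'],s['tool_pos'])
t=s['tool_pos'];env.move_straight([571,191.8,260],speed=200)
s=env.read_state();w=vision.camera("wrist");crop(w,(320,200),160,120,5,"pics/w9.png")
im=vision.camera("scene");crop(im,(400,130),80,60,10,"pics/s9.png")
print(s['t'],s['tool_pos'],proj('wrist',[571,191.4,174],s),proj('wrist',[571,191.4,216],s),proj('scene',[571,191.4,216]))
```

```text
18.8917 [-0.58293698  0.10277503 -0.15366992] [570.4870333  191.94330727 151.76690932]
pics/w9.png origin 240 140 scale 5
pics/s9.png origin 360 100 scale 10
19.5833 [570.61788662 191.38604946 258.90073807] [320.59094   193.8994704] [320.25812172 206.95702598] [404.43343505 120.61812924]
```

View pics/w9.png

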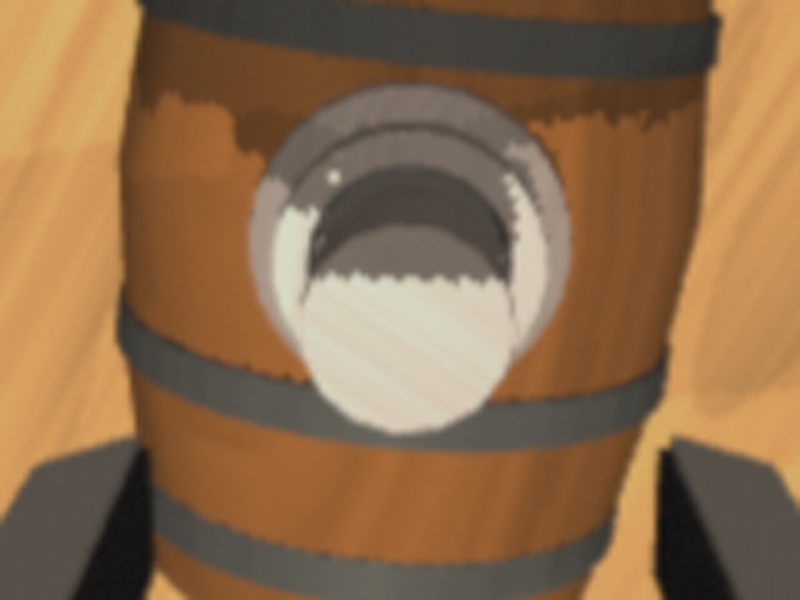

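View pics/s9.png

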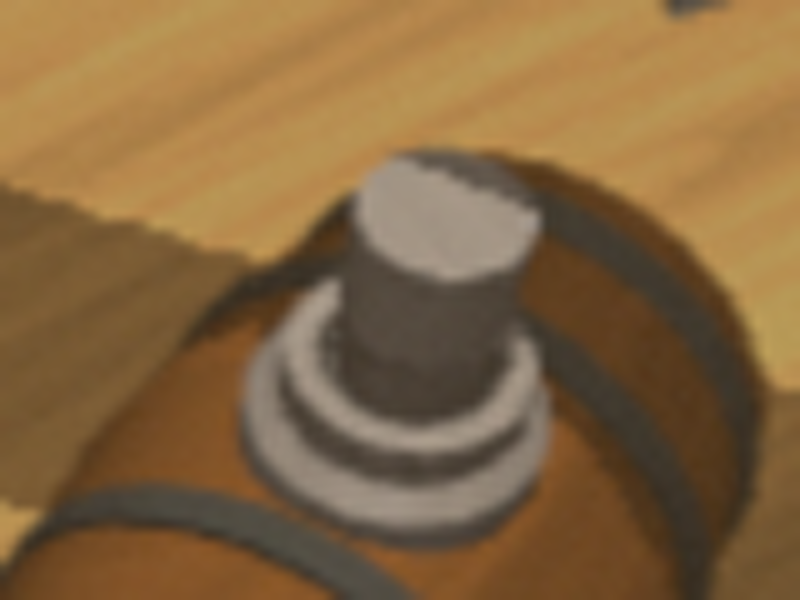

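Run:
```python
from h import *
env.reach([452.5,-307.5,160],down(.3))
s=env.read_state();w=vision.camera("wrist");crop(w,(320,200),160,120,5,"pics/w10.png")
print(s['t'],s['tool_pos'],proj('wrist',[452,-307.5,116],s),proj('wrist',[452,-307.5,42],s))
```

```text
pics/w10.png origin 240 140 scale 5
21.575 [ 453.36970725 -306.56253094  160.25757783] [317.81513476 206.93568241] [318.39231676 186.08313012]
```

View pics/w10.png

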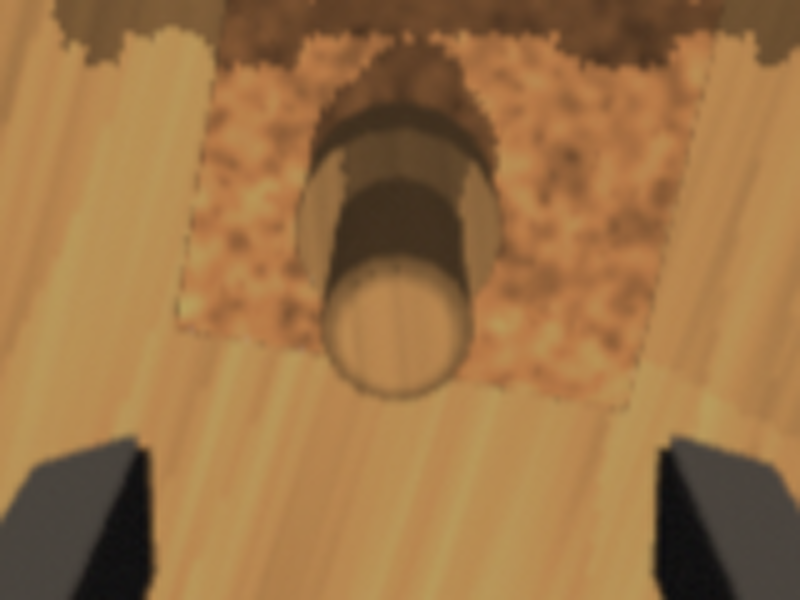

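Run:
```python
from h import *
env.move_straight([452.7,-306.3,90],speed=200,contact_N=10)
c=env.move_straight([452.7,-306.3,32],speed=100,contact_N=8)
s=env.read_state();print(c,s['t'],s['tool_pos'])
env.move_gripper(14,f_grip=55)
s=env.read_state();print(s['t'],s['grip_width'],s['wrist_force'],s['tool_pos'],s['joint_positions'])
im=vision.camera("scene");crop(im,(170,235),80,60,10,"pics/s11.png")
```

```text
False 22.8583 [ 453.06691056 -306.3032447    32.39292562]
23.5 25.17001506327981 [ 0.11152607 -0.36541627  3.28059497] [ 452.74135707 -306.36163751   32.09534316] [ 0.99717163  0.46936272 -0.64322663  1.98455598  0.38433501  0.80927246
  0.43577425]
pics/s11.png origin 130 205 scale 10
```

View pics/s11.png

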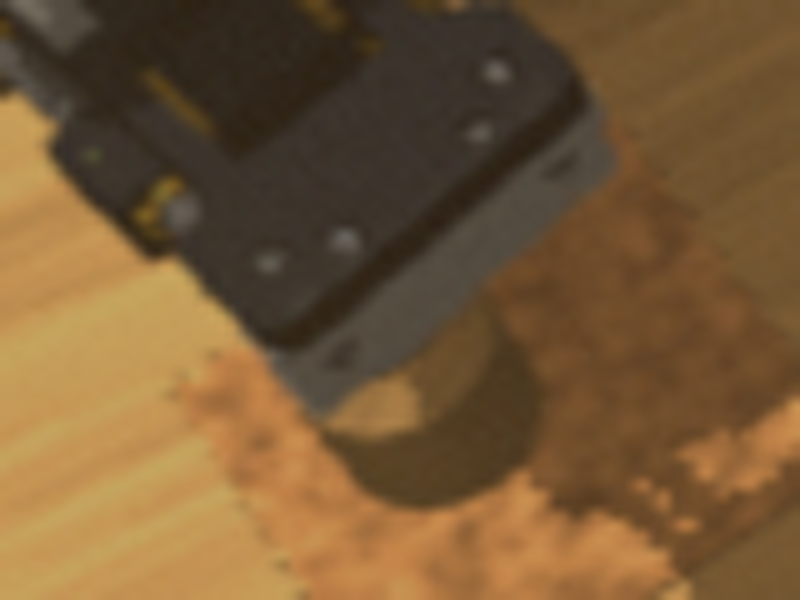

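Run:
```python
from h import *
env.move_straight([452.7,-306.3,270],speed=250)
env.reach([570.8,191.7,262],down(.3))
env.wait(.2)
s=env.read_state();print(s['t'],s['grip_width'],s['wrist_force'],s['tool_pos'])
im=vision.camera("scene");crop(im,(405,110),80,60,10,"pics/s12.png")
w=vision.camera("wrist");crop(w,(320,220),160,120,5,"pics/w12.png")
```

```text
26.7083 25.63067587897291 [-0.2012545  -0.37666073 -2.37724868] [571.10285886 190.82229373 262.00350736]
pics/s12.png origin 365 80 scale 10
pics/w12.png origin 240 160 scale 5
```

View pics/s12.png

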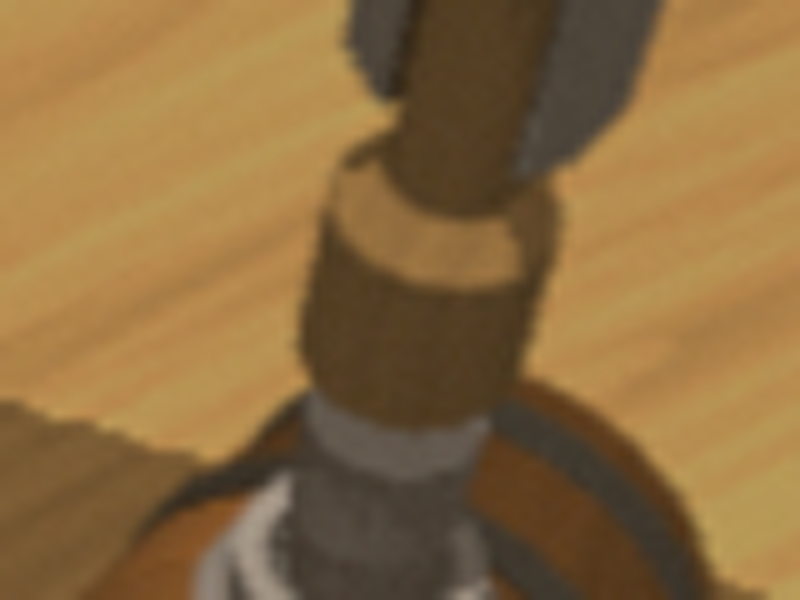

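View pics/w12.png

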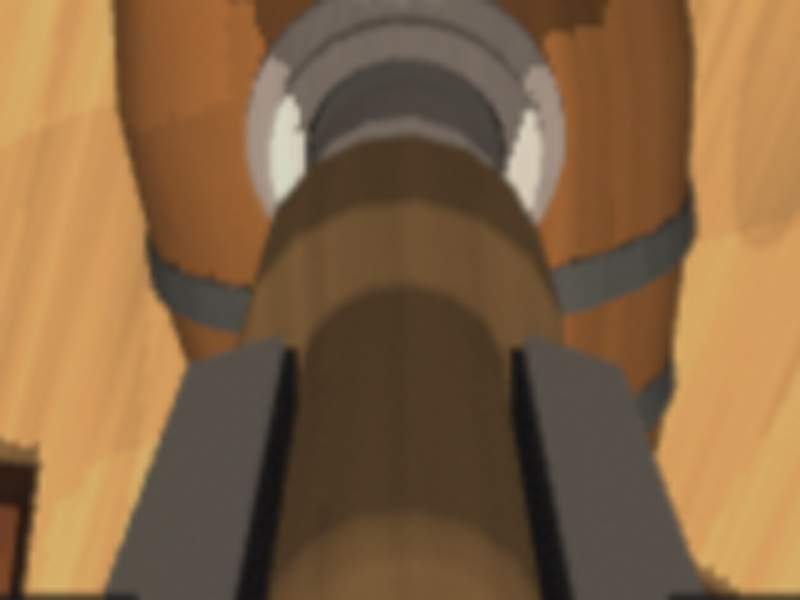

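```bash
cat >> h.py <<'E'
X,Y=570.8,191.7
def tap(N,speed,zlo=195,hover=None):
    s0=env.read_state()
    c=env.move_straight([X,Y,zlo],speed=speed,contact_N=N)
    s=env.read_state()
    print('tap',N,c,'t',round(s['t'],2),'F',np.round(s['wrist_force']-s0['wrist_force'],2),'z',round(s['tool_pos'][2],2),'w',round(s['grip_width'],2))
    env.move_straight([X,Y,s['tool_pos'][2]+(hover or 8)],speed=40)
    s1=env.read_state();print('  up',np.round(s1['wrist_force'],2),round(s1['tool_pos'][2],2))
    return c,s['tool_pos'][2]
E
python3 - <<'E'
from h import *
env.move_straight([X,Y,250],speed=40)
tap(6,12)
tap(10,10)
E
```

```text
tap 6 True t 28.56 F [ 0.69 -0.01  6.22] z 243.64 w 25.2
  up [ 0.2  -0.18 -3.01] 251.7
tap 10 True t 31.09 F [-1.08  0.07  6.61] z 237.54 w 25.19
  up [ 0.04 -0.72 -2.79] 245.67
```

Run:
```python
from h import *
tap(13,9,hover=5)
tap(17,8,hover=5)
```

```text
tap 13 True t 33.28 F [-2.6  -0.19  8.76] z 237.33 w 25.2
  up [-0.58 -0.28 -2.64] 242.52
tap 17 True t 35.49 F [-0.88 -1.21  9.  ] z 235.42 w 25.45
  up [ 0.01 -0.85 -3.08] 240.62
```

Run:
```python
from h import *
tap(19.5,7,hover=5)
tap(20,6,hover=5)
```

```text
tap 19.5 True t 37.7 F [-2.17 -0.67 10.7 ] z 235.37 w 25.23
  up [-0.45  0.87 -3.43] 240.53
tap 20 True t 40.22 F [-1.23 -2.03 10.98] z 235.39 w 25.32
  up [-0.53  0.3  -2.39] 240.54
```

Run:
```python
from h import *
env.move_straight([X,Y,275],speed=200)
env.reach([455.5,-301,170],down(.3))
env.move_straight([455.5,-301,45],speed=150)
c=env.move_straight([455.5,-301,24],speed=12,contact_N=3)
s=env.read_state();print(c,s['t'],s['tool_pos'],s['wrist_force'])
env.wait(.1)
env.move_gripper(32)   # gentle
env.wait(.1);env.move_gripper(65)
env.move_straight([455.5,-301,190],speed=150)
a=vision.camera("scene");crop(a,(175,240),100,75,8,"pics/s14.png")
s=env.read_state();w=vision.camera("wrist");crop(w,(320,200),160,120,5,"pics/w14.png")
print(s['t'],s['tool_pos'],proj('wrist',[455.5,-301,116],s))
```

```text
True 44.775 [ 455.42755379 -301.02081809   32.04822443] [-0.33666091  0.07110985  6.15948705]
pics/s14.png origin 125 202 scale 8
pics/w14.png origin 240 140 scale 5
47.275 [ 455.04531007 -300.73381985  189.10149314] [320.38553447 197.7015621 ]
```

View pics/s14.png

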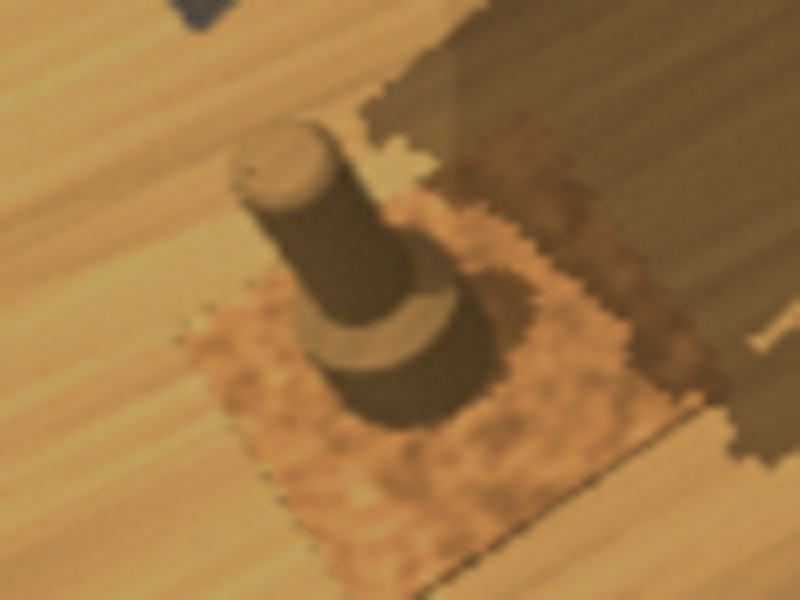

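View pics/w14.png

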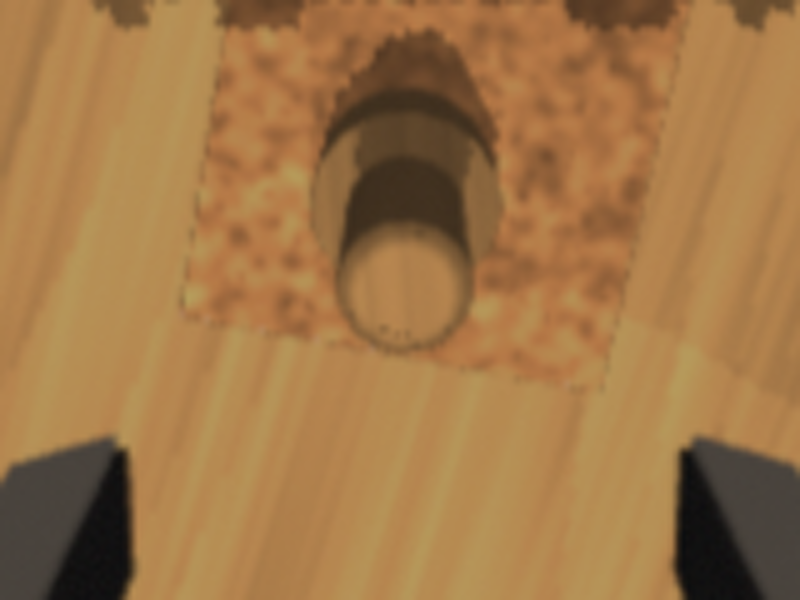

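Run:
```python
from h import *
a=vision.camera("scene");cv2.imwrite("pics/s15.png",a[:,:,::-1]);crop(a,(400,130),80,60,10,"pics/s15c.png")
print(env.read_state()['t'],proj('scene',[571,191.5,207.5]))
```

```text
pics/s15c.png origin 360 100 scale 10
47.375 [403.67272068 123.63003908]
```

View pics/s15.png

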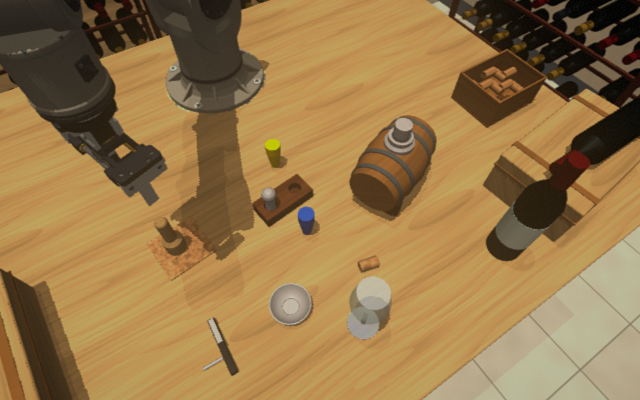

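View pics/s15c.png

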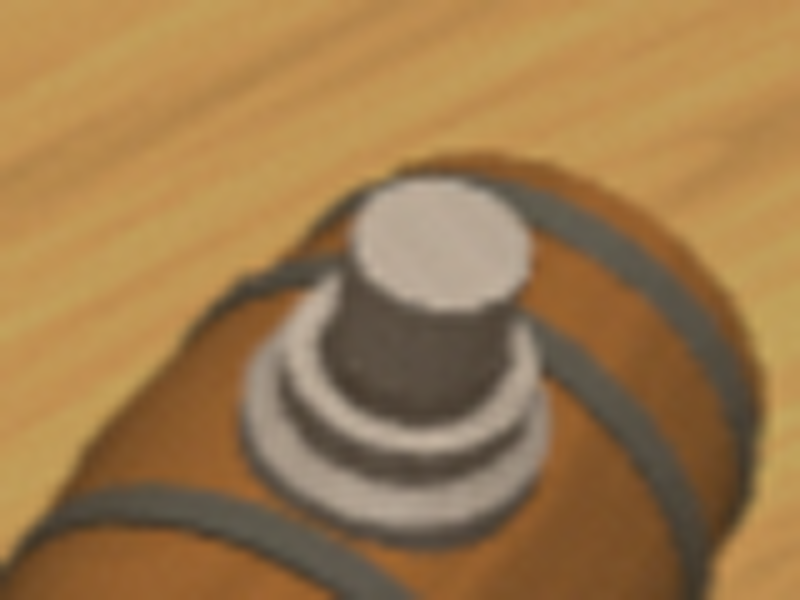

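The plug's top now shows at scene (404.2,124.4), about 8 mm lower than before and upright. The driver stands on its pad at (170,238), and everything else is where it was.

```bash
python3 -c "
from station import job;print(job.job_done())"
```

```text
the job is handed in; nothing more can be done
None
```

I closed the cask and handed the job in. The lock ring is out of sight, so I judged it locked by feel. The robot's clock read 47.4 s, against the 72 s limit.

- **Plug:** I took the bare-steel taper plug from the stand, set it in the socket and let go.
- **Taps:** I made six separate taps with the driver, lifting off each time. They were set to stop at 6, 10, 13, 17, 19.5 and 20 N.
- **Lock:** The plug slid about 6 mm at 10 N and did not move at 13 N. It then gave 1.9 mm at 17 N, and at 19.5 and 20 N it stayed at the same depth to within 0.05 mm. That fits the 2 mm ring having snapped down onto the hard stop.
- **Force limit:** I set the stops no higher than 20 N but did not log the peak force, so I can't rule out a small overshoot.
- **Driver:** It touched the pad at the same height at which I picked it up, so it had not slipped in the grip. It stands upright on the cork pad, about 6 mm from where it started and nearer the middle.
- **Last picture:** The plug is upright in the collar and its top is about 8 mm lower than when I set it. Everything else is where it was.

Two things did not go as expected:

- **First grasp:** It missed because the real fingertips sit about 35 mm behind the reported TCP. I measured this in the pictures and corrected for it, and nothing was disturbed.
- **Setting the plug:** It touched the socket slightly off-centre, with up to about 12 N sideways and 7 N vertically while I centred it. The tool then dropped another 4 mm, and it seated. That push may have slid the sleeve a little before the first tap.

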